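# Load a slide mailer through the spring flap of a slide loader

## Robot

A 6-joint arm with a two-finger parallel gripper is mounted at the origin on the work surface. World frame = base frame: x ahead of the robot, y to its left, z up, the work surface at z = 0. Lengths are in m, angles in rad, forces in N, time in s.
With the tool pointing down it reaches from about 0.35 to 0.85 m from the base axis. Payload 8.1 kg.
Tool frame: the origin (TCP) lies on the mounting face of the last link; the fingertips stand 186 mm ahead of it and the grasp point (between the pads) lies 167 mm ahead of it; z points along the fingers, y is the line along which they close (so a half turn about z gives the same grasp; the last joint's range is limited). The gripper opens to 93 mm and grips with 3 to 60 N. Pads are 15 mm wide; open, the fingers measure 128 mm over their backs; the gripper's body (75 mm by 188 mm) begins 65 mm behind the grasp point.
Start: joints at [-1.428, 0.13, 1.488, -0, 1.523, -0.085], TCP at [0.136, -0.585, 0.405] pointing down, gripper open.
Joint ranges: [-2.96, 2.96], [-0.89, 2.26], [0.02, 2.5], [-1.34, 4.48], [0, 2.73], [-2.66, 2.66]. Speed limits (rad/s): [2.39, 2.39, 2.79, 3.14, 3.14, 3.14].

## Interface

Orientations are given as a rotation vector (axis times angle).
In Python, from plant import read_state, read_camera, camera_params, close_job gives the robot as it stands. The module is installed in compiled form; this text tells all that it offers.
- The arm moves only by the tool servo_tool, never from a script. Its argument "increments" is a list of rows, each an object with "slide": the shift along the tool's x, y, z in mm, a list of three; "dr": the turn, a rotation vector about the tool's x, y, z in rad, a list of three; "jaw": the closure, from 0 (fully open) to 1 (shut). In form: [{"slide": [x, y, z], "dr": [ax, ay, az], "jaw": jaw}, ...]. A call has 1 to 20 rows; each row is the pose to reach, as a shift and turn from the pose commanded when the call began, along the tool's axes at that moment; what a row does not reach only later rows make up. A row lasts 1/10 s, in which the tool goes at most 50 mm and 8.59 degrees, less where a joint would pass 70% of its speed; a pose out of reach is approached as far as the arm can. A call with a gripper value outside its range is refused whole. The fingers move at their own pace and stop on an object; "force" is the grip in N (left out, the last holds). Time passes only in rows, so rows that repeat a pose let the fingers close. It gives the time, the measured TCP pose, the force, the opening and the grip force at its end, in the units of the state.
- read_state(): the state, without advancing time (a new reading comes with each control period).
- read_camera(name): name is "scene" or "top" or "wrist"; returns (picture, depth): 480x640x3 uint8, red, green, blue; 480x640 float32, m along the optical axis (not along the pixel's ray), 0 where there is no reading.
- camera_params(name): a dict with "fx", "fy", "cx", "cy" (pixels), "rvec" (rotation vector, rad) and "tvec" (3), from world to camera coordinates, as OpenCV has them. Camera axes: x right, y down, z forward; pixel columns grow to the right and rows downward; lengths in m; the calibration is good to about 2 mm. A picture is of the moment at which its call begins: read the wrist's pose just before it. camera_params takes no time and is no camera call; for the wrist camera it gives the pose at the moment of the call.
- close_job(): hands the job in; it is judged then, once.
The state is a dict: "t": time; "q": joint angles; "dq": joint speeds; "joint_torque": joint torques, N m; "tool_pos": TCP position; "orientation": TCP orientation; "force": force on the tool from outside, world axes, zero at the start; "wrist_torque": the same for the moment, N m; "opening": finger opening in m; "gripper_force": force on a finger pad.
Only numpy, scipy, OpenCV 4.12 (cv2) and the standard library are available. Lean on these libraries where they do the work, as an engineer would, in place of code of your own. Each camera call takes 0.05 s, during which the arm holds its last target. There are 200 camera calls.

## Task

Take the green slide mailer out of the rack and push it through the orange spring flap on the sloped face of the slide loader, on down the chute, until the yellow shuttle inside stands firmly against its end stop, pushing no harder than needed (30 N is too much). Then withdraw so that the flap swings shut behind the mailer; leave the other mailers, the bottle and the magnifier alone.

Things in the scene. Friction and masses are not known exactly. Their poses are not given: they have to be found in the camera images.
- green_mid (a point): Centre of the green slide mailer: a closed rigid plastic box, 60 g, standing upright in a rack slot, 18 mm thick (its x) x 40 mm wide (its y) x 84 mm tall (its z). White band and paper label on it. Its foot is 42 mm below this point, its top 42 mm above. Which of the three slots holds it varies.
- blue_mid (a point): Centre of the blue slide mailer, same sizes, in another slot of the rack; a bystander.
- grey_mid (a point): Centre of the grey slide mailer, same sizes, in another slot of the rack; a bystander.
- rack: White rack fixed to the bench, 180 (its x) x 75 (its y) x 45 mm high; origin at the centre of its underside. Three slots 55 mm apart along its x, each 22 x 44 mm and 35 mm deep (slot floor 10 mm above the bench), so a mailer stands loosely (2 mm play) with 49 mm of it above the rack.
- loader: White slide loader fixed to the bench, 180 mm wide (y), 239 mm high, from -73 to +165 mm in its x; origin on the bench directly below the port centre. Its grey sloped face looks up and to its -x, at 40 degrees to level, with the blue-edged port in the middle and a clear window above it. The mailer slides on the chute floor; the flap's drag holds it if left half-way.
- port (a point): Centre of the port mouth, 175 mm above the bench. x points into the straight chute, 50 degrees below level (a tool along it tilts 40 degrees from straight down), y across, z from chute floor to roof. Mouth and chute are 50 mm wide (y), 36 mm high (z +-18): only the mailer or shut fingers fit in, not fingers around its 40 mm width. The face is at x = -5 mm.
- flap (a joint): Orange flap in the mouth, 28 mm long, hanging to 7 mm above the chute floor, hinged at the chute roof; 0 rad = shut, grows as it swings inward, at most 1.45 rad. A spring shuts it: about 1 N at its lower edge to start opening, under 4 N wide open. It falls shut behind the mailer once the near end is more than about 20 mm in.
- shuttle (a joint): Yellow block in the chute, pushed ahead by the mailer's foot: travel in m, 0 = nearest the mouth, 0.022 = at its firm end stop; starts in 0 to 0.006. 4 N friction; stays where pushed. Once at the stop, a buffer on its face gives 2 mm (5 to 19 N), then it is rigid. The stop is set anew each time and must be felt: the mailer's near end is then 22 to 34 mm inside the mouth.
- bottle: Amber bottle, 52 mm across, 100 mm tall, loose; a bystander. Origin at the centre of its underside.
- magnifier: Brass magnifier lying flat, lens ring 88 mm across and 10 mm thick, wooden handle 16 mm thick to its -x, 170 mm long in all; loose bystander. Origin under the centre of the lens.
- mailer_green: The same green mailer: origin at the centre of its foot, z up along its length.

How it is judged:
By the outcome, as a careful person would: the job done as asked, in the order asked, and still so for the second after the job is handed in, with the robot touching nothing.
It also fails if it takes over 54 s, if anything falls off the work surface, if the arm or the gripper's body presses on something with over 40 N, if the wrist force passes 120 N, or if a joint passes its speed limit or range.

## Working session

There is one attempt and no reset: what is moved stays moved. The work goes in short steps, Python scripts to look and compute and a tool call to move; the robot and the scene stay as the last step left them, time stands still between calls to the robot, and variables do not carry over. Pictures are saved under pics/ and viewed, at most 10 in all, crops included, and the job is handed in when it is done.

Besides the shell and the picture viewer there is one more tool, called after "Call:" by a JSON object that holds its "method" and its "body". servo_tool: Moves the arm, as the interface text tells. Its arguments: {"type":"object","properties":{"increments":{"type":"array"},"force":{"type":"number"}},"required":["increments"]}

```bash
mkdir -p pics
cat > h.py <<'E'
import numpy as np, cv2
from plant import *
def P(name):
    c=camera_params(name); R=cv2.Rodrigues(np.array(c["rvec"],float))[0]; return c,R,np.array(c["tvec"],float)
def cloud(name,d):
    c,R,t=P(name); v,u=np.mgrid[0:480,0:640]
    p=np.stack([(u-c["cx"])/c["fx"]*d,(v-c["cy"])/c["fy"]*d,d],-1)
    return (p-t)@R
def shot(name,f=None):
    c=P(name); im,d=read_camera(name); 
    if f: cv2.imwrite("pics/"+f,cv2.cvtColor(im,cv2.COLOR_RGB2BGR)); np.savez("pics/"+f[:-4],im=im,d=d,w=cloud(name,d))
    return im,d
E
python3 - <<'E'
from h import *
print(read_state())
a,_=shot("scene","s.png");b,_=shot("top","t.png")
E
```

```text
{'t': 0.0, 'q': array([-1.42841360e+00,  1.31173314e-01,  1.48928939e+00, -7.76621512e-06,
        1.52300885e+00, -8.53892278e-02]), 'dq': array([-1.09868986e-04, -3.95781972e-04,  3.50138716e-05,  6.58611195e-04,
        1.07326250e-04, -4.02084874e-04]), 'joint_torque': array([ 1.76870184e-03, -5.59840715e+01, -4.91752839e+01,  7.68477051e-02,
        3.52830521e-02, -1.37345683e-04]), 'tool_pos': array([ 0.1354779 , -0.58426496,  0.40367432]), 'orientation': array([-3.11937559e+00, -3.56797625e-01,  9.62152487e-05]), 'force': array([ 0.05348966,  0.45632375, -0.29938748]), 'wrist_torque': array([ 0.01445631, -0.05128255, -0.01374127]), 'gripper_force': 0.0, 'opening': 0.0930308956504405}
```

View pics/s.png

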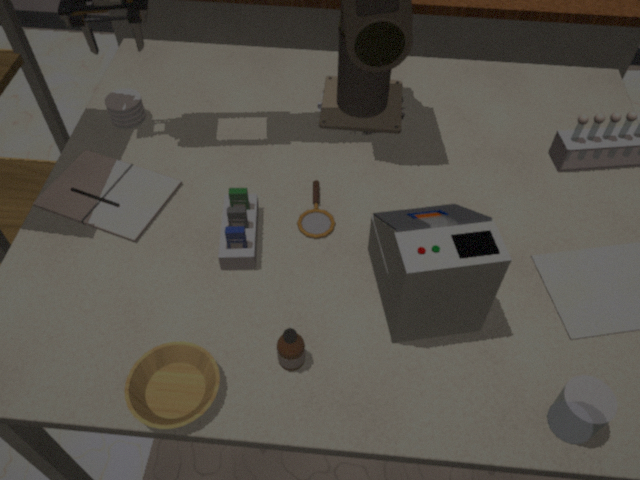

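View pics/t.png

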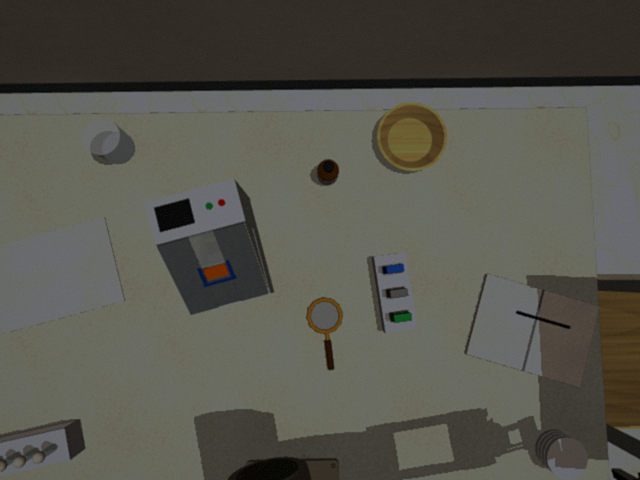

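Scene and top views: the green mailer is in the rack slot nearest the base (top px 401,316). The loader's port is at top px (215,272), and the magnifier and bottle lie between them. Next I measure positions.

Run:
```python
from h import *
for n in "st":
    z=np.load(f"pics/{n}.npz"); im=z["im"]; w=z["w"]; h=cv2.cvtColor(im,cv2.COLOR_RGB2HSV); H,S,V=[h[...,i].astype(int) for i in range(3)]
    for nm,m in dict(green=(abs(H-60)<15)&(S>120)&(V>50),blue=(abs(H-112)<12)&(S>120)&(V>40),orange=(abs(H-9)<9)&(S>190)&(V>120)).items():
        k,l,st,ct=cv2.connectedComponentsWithStats(m.astype(np.uint8))
        for i in range(1,k):
            if st[i,4]>25:
                q=w[l==i]; q=q[np.isfinite(q).all(1)]
                print(n,nm,st[i],ct[i].round(),np.median(q,0).round(4),np.percentile(q,2,0).round(3),np.percentile(q,98,0).round(3))
                if nm!="orange":
                    zt=np.percentile(q[:,2],95); t=q[q[:,2]>zt-.006]; r=cv2.minAreaRect((t[:,:2]*1000).astype(np.float32)); print("   top",zt.round(4),len(t),r)
                else:
                    print("  rect", cv2.minAreaRect((q[:,:2]*1000).astype(np.float32)))
z=np.load("pics/t.npz"); w=z["w"]
# rack top
m=(abs(w[...,2]-.045)<.006); m[:,:360]=0;m[:,425:]=0;m[:240]=0;m[345:]=0
print("rack",m.sum(),cv2.minAreaRect((w[m][:,:2]*1000).astype(np.float32)),np.median(w[m],0))
# loader face plane
m=np.zeros((480,640),np.uint8); cv2.fillPoly(m,[np.array([[170,255],[255,240],[265,288],[195,305]])],1); cv2.fillPoly(m,[np.array([[185,225],[225,225],[245,290],[195,290]])],0)
q=w[m>0]; c=q.mean(0); n=np.linalg.svd(q-c,full_matrices=False)[2][2]; n*=np.sign(n[2]); print("face n",n,c,np.abs((q-c)@n).mean(),"tilt",np.degrees(np.arccos(n[2])),"az",np.degrees(np.arctan2(-n[1],-n[0])))
# loader top
m=w[...,2]>.228; m[:,:140]=0;m[:,275:]=0;m[:170]=0;m[320:]=0
print("ltop",m.sum(),cv2.minAreaRect((w[m][:,:2]*1000).astype(np.float32)),np.median(w[m],0), cv2.boxPoints(cv2.minAreaRect((w[m][:,:2]*1000).astype(np.float32))))
# bench
print("bench",np.median(w[340:400,200:300,2]))
im=z["im"]; cv2.imwrite("pics/c.png",cv2.resize(np.clip(np.hstack([im[220:310,150:270],im[245:335,350:430]])[...,::-1].astype(int)*2,0,255).astype(np.uint8),None,fx=4,fy=4,interpolation=cv2.INTER_CUBIC))
```

```text
s green [433 246   6   6  30] [435. 249.] [0.6795 0.1469 0.2439] [0.673 0.143 0.242] [0.684 0.151 0.247]
   top 0.2458 30 ((678.4526977539062, 147.2411651611328), (11.586437225341797, 8.018157005310059), 2.8207478523254395)
s blue [429 210  19   5  29] [439. 212.] [0.5332 0.1706 0.1795] [0.522 0.152 0.168] [0.555 0.179 0.198]
   top 0.1974 6 ((553.2645874023438, 177.33087158203125), (5.036015510559082, 4.415543079376221), 52.842769622802734)
s blue [407 213  12   5  27] [412. 215.] [0.546  0.1167 0.1784] [0.534 0.109 0.168] [0.572 0.128 0.2  ]
   top 0.1968 7 ((567.6527099609375, 116.91688537597656), (11.051078796386719, 3.523522138595581), 5.044424533843994)
s blue [226 227  18   7 104] [234. 229.] [ 0.5518 -0.2378  0.0957] [ 0.543 -0.255  0.092] [ 0.561 -0.22   0.101]
   top 0.0991 93 ((923.8389892578125, -126.72396850585938), (797.4393310546875, 35.84918212890625), 16.61774444580078)
t green [206 203   6   6  32] [208. 206.] [0.6791 0.1463 0.2421] [0.674 0.141 0.239] [0.684 0.151 0.246]
   top 0.2459 30 ((678.9921264648438, 146.1394500732422), (10.291434288024902, 10.3454513549804
[... 591 characters left out ...]
.097]
   top 0.0967 124 ((553.0469360351562, -239.55209350585938), (16.77418327331543, 39.08846664428711), 7.1299214363098145)
rack 1881 ((498.4144592285156, -246.96896362304688), (180.2578887939453, 76.20753479003906), 6.9482269287109375) [ 0.498093   -0.24465078  0.04500462]
face n [-0.95169766 -0.18443538  0.24546927] [0.54599462 0.12662909 0.17499171] 0.023794160243444995 tilt 75.79043199479504 az 10.96774738386142
ltop 5309 ((647.240478515625, 101.18431091308594), (348.88519287109375, 171.53488159179688), 80.73345947265625) [0.65659844 0.16982305 0.23955411] [[534.50226  -57.170883]
 [703.79865  -84.79271 ]
 [759.9787   259.5395  ]
 [590.6823   287.16132 ]]
bench -1.2356386713907226e-05
```

View pics/c.png

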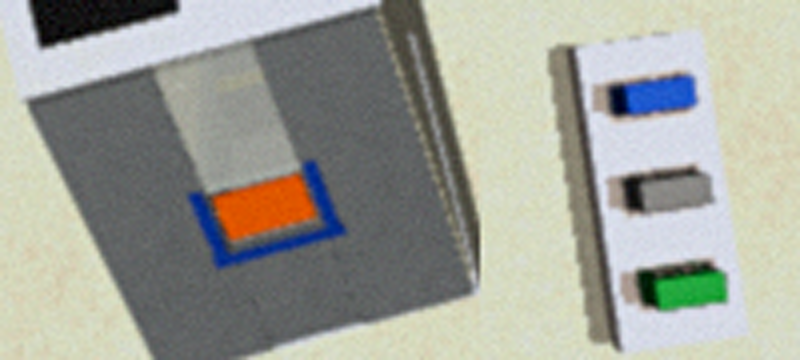

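Crop: the green mailer sits squarely in its slot, and the blue U around the orange flap is clearly visible. Next I fit the loader face and port.

Run:
```python
from h import *
from scipy.optimize import least_squares
for nm in "ts":
    z=np.load(f"pics/{nm}.npz"); w=z["w"]; im=z["im"]; h=cv2.cvtColor(im,cv2.COLOR_RGB2HSV).astype(int)
    near=(np.linalg.norm(w[...,:2]-[.58,.15],axis=-1)<.17)
    m=near&(w[...,2]>.1)&(w[...,2]<.225); q=w[m]
    # face: tilt 40deg known; fit yaw+offset robustly
    f=lambda p:(q@np.array([-np.cos(p[1])*np.sin(p[0]),-np.sin(p[1])*np.sin(p[0]),np.cos(p[0])])-p[2])
    r=least_squares(lambda p:f(p)*1e3,[np.radians(40),.24,.175*.766-.64*.57],loss="cauchy")
    th,ps,o=r.x; print(nm,len(q),"tilt",np.degrees(th),"yaw",np.degrees(ps),"inl",(abs(f(r.x))<.003).sum())
    ux=np.array([np.cos(ps),np.sin(ps)]); uy=np.array([-ux[1],ux[0]])
    # port point at height .175: face plane, 5mm outside
    n=np.array([-ux[0]*np.sin(th),-ux[1]*np.sin(th),np.cos(th)])
    b=near&(abs(h[...,0]-112)<14)&(h[...,1]>110)&(h[...,2]>35)&(w[...,2]>.1)&(w[...,2]<.22)
    fl=near&(abs(h[...,0]-9)<9)&(h[...,1]>170)&(h[...,2]>90)&(w[...,2]<.22)
    for k,mm in(("blue",b),("flap",fl)):
        g=w[mm]; 
        print(k,len(g),"across",np.percentile(g[:,:2]@uy,[1,50,99]).round(4),"along",np.percentile(g[:,:2]@ux,[1,50,99]).round(4),"z",np.percentile(g[:,2],[1,50,99]).round(4),"off",np.median(g@n-o).round(4))
    print("face along at port: ux coord of port", ((.175+.005*np.sin(np.radians(50)))*np.cos(th)-o)/np.sin(th)+.005*np.cos(np.radians(50)))
    e=m&(abs(w@n-o)<.004); g=w[e]; print("face across",np.percentile(g[:,:2]@uy,[1,99]),"mid",np.percentile(g[:,:2]@uy,[1,99]).mean())
    t=near&(abs(w[...,2]-.239)<.004); c=cv2.minAreaRect((w[t][:,:2]*1e3).astype(np.float32)); g=w[t]
    print("top",c,np.percentile(g[:,:2]@uy,[1,99]).mean(),np.percentile(g[:,:2]@ux,[1,99]))
z=np.load("pics/s.npz");w=z["w"];m=(w[...,2]>.088)&(w[...,2]<.1)&(abs(w[...,0]-.444)<.025)&(abs(w[...,1]+.254)<.035)
print("green scene",m.sum(),cv2.minAreaRect((w[m][:,:2]*1e3).astype(np.float32)))
```

```text
t 5875 tilt 40.008220892134716 yaw 14.597537596561727 inl 4890
blue 246 across [-0.0332  0.0018  0.035 ] along [0.5458 0.5554 0.5847] z [0.161  0.1715 0.1968] off 0.0016
flap 241 across [-0.0211  0.0006  0.0223] along [0.5588 0.5698 0.5804] z [0.1705 0.1817 0.1908] off -0.0003
face along at port: ux coord of port 0.5695176644687862
face across [-0.0856926   0.08621467] mid 0.0002610337649157912
top ((660.59912109375, 172.3096160888672), (107.18085479736328, 182.4314727783203), 14.456984519958496) 1.570748354795537e-05 [0.63295052 0.73456759]
s 6460 tilt 16.977782887162828 yaw 70.16594311872353 inl 366
blue 66 across [-0.4972 -0.4592 -0.4343] along [0.2854 0.3152 0.3567] z [0.1672 0.175  0.1994] off 0.0183
flap 44 across [-0.4875 -0.4706 -0.4561] along [0.3075 0.3234 0.341 ] z [0.1775 0.1873 0.1966] off 0.0259
face along at port: ux coord of port 0.389723849244826
face across [-0.65139017 -0.41510848] mid -0.5332493238766055
top ((658.4710693359375, 174.96011352539062), (107.29058837890625, 183.9402618408203), 14.23327350616455) -0.5657251545585469 [0.29801628 0.48185252]
green scene 152 ((440.5189514160156, -251.3153076171875), (21.882532119750977, 40.184844970703125), 6.24929141998291)
```

```bash
cat >> h.py <<'E'
from scipy.spatial.transform import Rotation as Ro
PORT=np.array([.5497,.1450,.175]); PY=np.radians(14.5); RY=np.radians(7.1); GREEN=np.array([.443,-.2525])
def Rdown(y): # tool x along yaw, y = -lateral, z down
    return np.array([[np.cos(y),np.sin(y),0],[np.sin(y),-np.cos(y),0],[0,0,-1.]])
def Rport():
    return Rdown(PY)@Ro.from_rotvec([0,np.radians(40),0]).as_matrix()
def portfr(): # columns: port x,y,z
    x=Rport()[:,2]; y=-Rport()[:,1]; return np.stack([x,y,np.cross(x,y)],1)
def go(R,g,ahead=.167):
    "g: world point where the point 'ahead' of TCP on tool axis shall be"
    s=read_state(); R0=Ro.from_rotvec(s["orientation"]).as_matrix(); t=np.asarray(g)-ahead*R[:,2]
    print("slide mm",((t-s["tool_pos"])@R0*1e3).round(1),"dr",Ro.from_matrix(R0.T@R).as_rotvec().round(4))
def st():
    s=read_state(); R0=Ro.from_rotvec(s["orientation"]).as_matrix(); F=portfr()
    for a in(.167,.186): print("ahead",a,"world",(s["tool_pos"]+a*R0[:,2]).round(4),"port mm",((s["tool_pos"]+a*R0[:,2]-PORT)@F*1e3).round(1))
    print("t",round(s["t"],2),"F port",(s["force"]@F).round(1),"F",s["force"].round(1),"open",round(s["opening"],4),"grip",round(s["gripper_force"],1),"q",s["q"].round(2))
E
python3 - <<'E'
from h import *
print(portfr().round(3)); st(); go(Rdown(RY),[*GREEN,.082+.08]); go(Rdown(RY),[*GREEN,.082])
E
```

```text
[[ 0.622 -0.25   0.742]
 [ 0.161  0.968  0.192]
 [-0.766 -0.     0.643]]
ahead 0.167 world [ 0.1355 -0.584   0.2368] port mm [-422.5 -602.1 -407.3]
ahead 0.186 world [ 0.1354 -0.584   0.2178] port mm [-407.9 -602.1 -419.5]
t 0.1 F port [ 0.7 -0.2  0.5] F [ 0.8 -0.  -0.2] open 0.0932 grip 0.0 q [-1.43  0.13  1.49  0.    1.52 -0.09]
slide mm [ 374.5 -253.7   75.3] dr [-1.600e-03 -1.000e-04  1.038e-01]
slide mm [ 374.5 -253.5  155.3] dr [-1.600e-03 -1.000e-04  1.038e-01]
```

Call:
{"method": "servo_tool", "body": {"increments": [{"slide":[20,-13,4],"dr":[0,0,0.01],"jaw":0},{"slide":[57,-39,12],"dr":[0,0,0.02],"jaw":0},{"slide":[96,-65,20],"dr":[0,0,0.03],"jaw":0},{"slide":[135,-91,28],"dr":[0,0,0.04],"jaw":0},{"slide":[174,-118,36],"dr":[0,0,0.05],"jaw":0},{"slide":[213,-144,44],"dr":[0,0,0.06],"jaw":0},{"slide":[252,-171,52],"dr":[0,0,0.07],"jaw":0},{"slide":[291,-197,60],"dr":[0,0,0.08],"jaw":0},{"slide":[330,-224,68],"dr":[0,0,0.09],"jaw":0},{"slide":[358,-243,75],"dr":[0,0,0.1],"jaw":0},{"slide":[374.5,-253.5,75],"dr":[0,0,0.104],"jaw":0},{"slide":[374.5,-253.5,75],"dr":[0,0,0.104],"jaw":0},{"slide":[374.5,-253.5,75],"dr":[0,0,0.104],"jaw":0}]}}

```text
t: 1.4
tool_pos: [0.443, -0.2529, 0.3295]
orientation: [-3.135, -0.197, 0.001]
force: [-0.6, 0.3, 0.8]
opening: 0.093
gripper_force: 0.0
```

Run:
```python
from h import *
st(); im,d=shot("wrist","w.png"); go(Rdown(RY),[*GREEN,.082])
z=np.load("pics/w.npz"); w=z["w"]; h=cv2.cvtColor(im,cv2.COLOR_RGB2HSV).astype(int)
m=(abs(h[...,0]-60)<15)&(h[...,1]>110)&(h[...,2]>40)&(abs(w[...,2]-.094)<.006)
print(m.sum(),cv2.minAreaRect((w[m][:,:2]*1e3).astype(np.float32)),np.median(w[m],0))
```

```text
ahead 0.167 world [ 0.4429 -0.2529  0.1625] port mm [-120.9 -358.4 -163.6]
ahead 0.186 world [ 0.4429 -0.2529  0.1435] port mm [-106.4 -358.4 -175.8]
t 1.4 F port [-0.9  0.4  0.1] F [-0.6  0.3  0.8] open 0.093 grip 0.0 q [-0.62 -0.06  1.83 -0.    1.38  0.83]
slide mm [ 0.5 -0.9 80.6] dr [0.0001 0.0006 0.    ]
1467 ((442.2808532714844, -256.22784423828125), (17.00526237487793, 38.94802474975586), 6.843362808227539) [ 0.44287579 -0.25616364  0.09357851]
```

View pics/w.png

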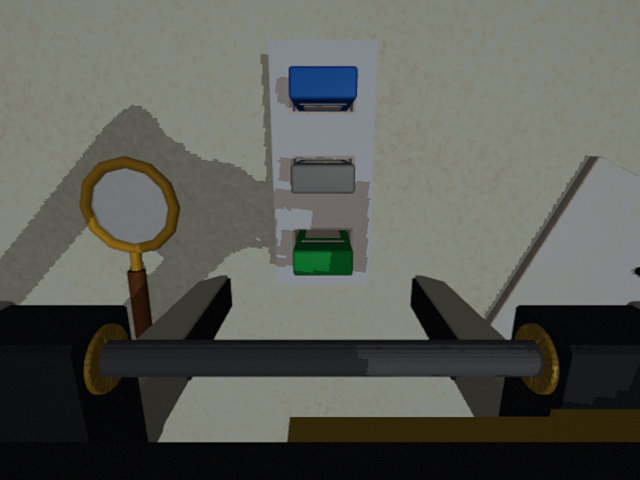

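Wrist view: the green mailer's top is centred between the fingers (px 323,262). It is about 2 mm off along the closing axis. I'll descend, close and lift.

Call:
{"method": "servo_tool", "body": {"increments": [{"slide":[0,2,20],"dr":[0,0,0],"jaw":0},{"slide":[0,2,45],"dr":[0,0,0],"jaw":0},{"slide":[0,2,65],"dr":[0,0,0],"jaw":0},{"slide":[0,2,77],"dr":[0,0,0],"jaw":0.2},{"slide":[0,2,80],"dr":[0,0,0],"jaw":0.4},{"slide":[0,2,80],"dr":[0,0,0],"jaw":0.7},{"slide":[0,2,80],"dr":[0,0,0],"jaw":1},{"slide":[0,2,80],"dr":[0,0,0],"jaw":1},{"slide":[0,2,80],"dr":[0,0,0],"jaw":1},{"slide":[0,2,80],"dr":[0,0,0],"jaw":1},{"slide":[0,2,80],"dr":[0,0,0],"jaw":1},{"slide":[0,2,80],"dr":[0,0,0],"jaw":1}], "force": 45}}

```text
t: 2.65
tool_pos: [0.4435, -0.255, 0.2502]
orientation: [3.135, 0.194, 0.001]
force: [0.3, 0.7, 3.0]
opening: 0.0399
gripper_force: 45.0
```

Call:
{"method": "servo_tool", "body": {"increments": [{"slide":[0,0,-8],"dr":[0,0,0],"jaw":1},{"slide":[0,0,-25],"dr":[0,0,0],"jaw":1},{"slide":[0,0,-50],"dr":[0,0,0],"jaw":1},{"slide":[0,0,-80],"dr":[0,0,0],"jaw":1},{"slide":[0,0,-110],"dr":[0,0,0],"jaw":1},{"slide":[0,0,-140],"dr":[0,0,0],"jaw":1},{"slide":[0,0,-165],"dr":[0,0,0],"jaw":1},{"slide":[0,0,-180],"dr":[0,0,0],"jaw":1},{"slide":[0,0,-180],"dr":[0,0,0],"jaw":1}]}}

```text
t: 3.55
tool_pos: [0.4437, -0.2552, 0.4324]
orientation: [3.133, 0.194, 0.005]
force: [0.0, -0.7, -0.9]
opening: 0.0398
gripper_force: 45.0
```

Run:
```python
from h import *
st(); F=portfr()
# mailer: near end 10.8 mm behind the grasp point, foot 73.2 ahead; aim foot at port x=-45, floor clearance 2 mm => z=-7
go(Rport(), PORT+F@np.array([-.045-.0732,0,-.007]))
```

```text
ahead 0.167 world [ 0.4443 -0.2556  0.2654] port mm [-199.3 -361.5  -96.9]
ahead 0.186 world [ 0.4444 -0.2557  0.2464] port mm [-184.7 -361.6 -109.1]
t 3.55 F port [ 0.6 -0.7 -0.7] F [ 0.  -0.7 -0.9] open 0.0398 grip 45.0 q [-0.62 -0.12  1.69  0.    1.57  0.82]
slide mm [ -32.7 -359.9   42.3] dr [ 0.0481  0.6942 -0.1229]
```

Call:
{"method": "servo_tool", "body": {"increments": [{"slide":[-1.6,-18,2],"dr":[0.0024,0.035,-0.006],"jaw":1},{"slide":[-5,-50,6],"dr":[0.007,0.1,-0.018],"jaw":1},{"slide":[-8,-83,10],"dr":[0.011,0.16,-0.028],"jaw":1},{"slide":[-11,-117,14],"dr":[0.016,0.23,-0.04],"jaw":1},{"slide":[-14,-151,18],"dr":[0.02,0.29,-0.05],"jaw":1},{"slide":[-17,-185,22],"dr":[0.025,0.36,-0.063],"jaw":1},{"slide":[-20,-219,26],"dr":[0.03,0.42,-0.075],"jaw":1},{"slide":[-23,-253,30],"dr":[0.034,0.49,-0.086],"jaw":1},{"slide":[-26,-287,34],"dr":[0.038,0.55,-0.098],"jaw":1},{"slide":[-29,-319,38],"dr":[0.043,0.615,-0.11],"jaw":1},{"slide":[-31,-345,41],"dr":[0.046,0.665,-0.118],"jaw":1},{"slide":[-32.7,-360,42.3],"dr":[0.048,0.694,-0.123],"jaw":1},{"slide":[-32.7,-360,42.3],"dr":[0.048,0.694,-0.123],"jaw":1},{"slide":[-32.7,-360,42.3],"dr":[0.048,0.694,-0.123],"jaw":1}]}}

```text
t: 4.95
tool_pos: [0.3813, 0.1025, 0.3867]
orientation: [-2.858, -0.364, -1.012]
force: [0.5, -0.0, 0.5]
opening: 0.04
gripper_force: 45.0
```

Run:
```python
from h import *
st(); im,d=shot("wrist","w2.png"); shot("top","t2.png"); F=portfr()
go(Rport(), PORT+F@np.array([-.045-.0732,0,-.007]))
for n in("w2","t2"):
    z=np.load(f"pics/{n}.npz"); w=z["w"]; h=cv2.cvtColor(z["im"],cv2.COLOR_RGB2HSV).astype(int); p=(w-PORT)@F*1e3
    near=np.linalg.norm(p,axis=-1)<150
    for k,m in dict(blue=(abs(h[...,0]-112)<14)&(h[...,1]>110)&(h[...,2]>35),flap=(abs(h[...,0]-9)<9)&(h[...,1]>170)&(h[...,2]>60),green=(abs(h[...,0]-60)<15)&(h[...,1]>110)&(h[...,2]>30)).items():
        g=p[m&near]
        if len(g)>20: print(n,k,len(g),*[np.percentile(g,q,0).round(1) for q in(2,50,98)])
        if k=="flap": rc,cc=np.where(m&near); print(rc.mean(),cc.mean())
```

```text
ahead 0.167 world [0.483  0.1294 0.257 ] port mm [-106.8    1.6    0.2]
ahead 0.186 world [0.4945 0.1325 0.2422] port mm [-87.8   1.7  -0.1]
t 4.95 F port [-0.1 -0.1  0.6] F [ 0.5 -0.   0.5] open 0.04 grip 45.0 q [ 0.08 -0.89  2.38  0.14  0.99  1.36]
slide mm [-10.9   0.2 -10.6] dr [-0.0019  0.0154 -0.0025]
w2 blue 1171 [ -8.8 -36.3 -22.9] [ -7.4 -29.5   2.6] [-5.7 30.4 24. ]
w2 flap 1757 [ -6.5 -25.5  -5. ] [-5.1 -3.6  6.4] [88.7 19.4 16.4]
236.0159362549801 324.9299943084804
w2 green 6205 [-118.7  -32.3   -8. ] [-116.1   -1.3    6.2] [ 26.5  18.2 136.4]
t2 blue 179 [ -9.5 -35.  -24.9] [ -5.9 -22.3  -0. ] [-2.6 33.1 25.5]
t2 flap 267 [ -6.8 -23.6  -9.6] [-3.9 -1.   4.5] [-0.2 21.5 18.1]
271.3632958801498 215.5131086142322
t2 green 510 [-118.6  -32.7   -5.5] [-97.8  -0.8   8.7] [ 31.1  19.5 140.3]
```

View pics/w2.png

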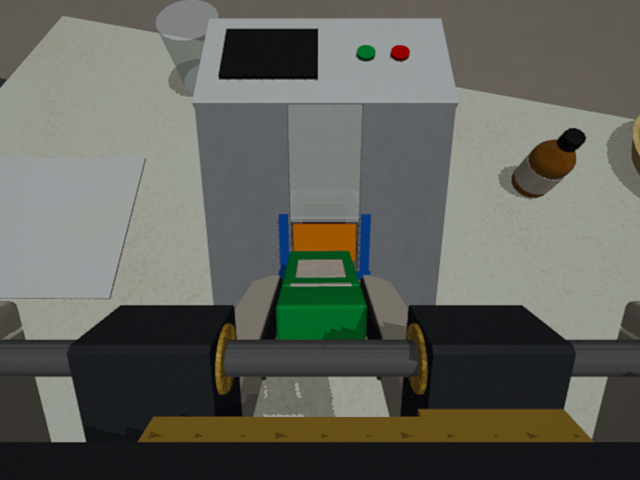

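Wrist view: the mailer lines up with the flap (flap px 325,236; mailer about 321). Joint 2 is at its lower limit, so I advance and sidestep about 2 mm.

Call:
{"method": "servo_tool", "body": {"increments": [{"slide":[0,1,6],"dr":[0,0,0],"jaw":1},{"slide":[0,2,12],"dr":[0,0,0],"jaw":1},{"slide":[0,2,12],"dr":[0,0,0],"jaw":1}]}}

```text
t: 5.35
tool_pos: [0.3898, 0.1018, 0.3777]
orientation: [-2.859, -0.36, -1.014]
force: [0.3, 0.3, -0.8]
opening: 0.0397
gripper_force: 45.0
```

Run:
```python
from h import *
st();F=portfr(); go(Rport(), PORT+F@np.array([-.02-.0732,-.001,-.004]))
```

```text
ahead 0.167 world [0.4917 0.1285 0.2481] port mm [-94.8  -1.5   0.8]
ahead 0.186 world [0.5033 0.1315 0.2334] port mm [-75.8  -1.5   0.5]
t 5.35 F port [ 0.9  0.2 -0.3] F [ 0.3  0.3 -0.8] open 0.0397 grip 45.0 q [ 0.07 -0.85  2.38  0.14  0.95  1.35]
slide mm [-7.4 -0.8  1.7] dr [-0.0018  0.0158 -0.0031]
```

Call:
{"method": "servo_tool", "body": {"increments": [{"slide":[-3,0,3],"dr":[0,0.008,0],"jaw":1},{"slide":[-6,0,8],"dr":[0,0.016,0],"jaw":1},{"slide":[-6,0,14],"dr":[0,0.016,0],"jaw":1},{"slide":[-6,0,19],"dr":[0,0.016,0],"jaw":1},{"slide":[-6,0,23],"dr":[0,0.016,0],"jaw":1},{"slide":[-6,0,23],"dr":[0,0.016,0],"jaw":1}]}}

```text
t: 5.95
tool_pos: [0.3993, 0.105, 0.3571]
orientation: [-2.847, -0.361, -1.039]
force: [-3.2, -1.3, 2.2]
opening: 0.0398
gripper_force: 45.0
```

Run:
```python
from h import *
st();F=portfr(); go(Rport(), PORT+F@np.array([-.030,-.001,-.007]))
```

```text
ahead 0.167 world [0.5033 0.1323 0.2294] port mm [-72.6  -0.7  -1.8]
ahead 0.186 world [0.5152 0.1354 0.2149] port mm [-53.6  -0.6  -1.8]
t 5.95 F port [-3.9 -0.5 -1.2] F [-3.2 -1.3  2.2] open 0.0398 grip 45.0 q [ 0.08 -0.81  2.39  0.15  0.87  1.34]
slide mm [-4.9  0.  42.6] dr [-0.0024 -0.0018 -0.0018]
```

Call:
{"method": "servo_tool", "body": {"increments": [{"slide":[-2,0,4],"dr":[0,0,0],"jaw":1},{"slide":[-4,0,8],"dr":[0,0,0],"jaw":1},{"slide":[-4,0,12],"dr":[0,0,0],"jaw":1}]}}

```text
t: 6.25
tool_pos: [0.4035, 0.1062, 0.3449]
orientation: [-2.847, -0.361, -1.038]
force: [-2.6, -0.4, 1.1]
opening: 0.0397
gripper_force: 45.0
```

Run:
```python
from h import *
st();F=portfr(); go(Rport(), PORT+F@np.array([-.030,-.001,-.007]))
```

```text
ahead 0.167 world [0.5075 0.1335 0.2171] port mm [-60.4  -0.6  -6.4]
ahead 0.186 world [0.5193 0.1366 0.2026] port mm [-41.4  -0.5  -6.4]
t 6.25 F port [-2.5  0.2 -1.3] F [-2.6 -0.4  1.1] open 0.0397 grip 45.0 q [ 0.08 -0.78  2.4   0.15  0.84  1.34]
slide mm [-0.4  0.1 30.4] dr [-0.0025 -0.0015 -0.002 ]
```

Call:
{"method": "servo_tool", "body": {"increments": [{"slide":[0,0,5],"dr":[0,0,0],"jaw":1},{"slide":[0,0,11],"dr":[0,0,0],"jaw":1},{"slide":[0,0,17],"dr":[0,0,0],"jaw":1},{"slide":[0,0,23],"dr":[0,0,0],"jaw":1},{"slide":[0,0,28],"dr":[0,0,0],"jaw":1},{"slide":[0,0,28],"dr":[0,0,0],"jaw":1}]}}

```text
t: 6.85
tool_pos: [0.421, 0.1107, 0.3229]
orientation: [-2.848, -0.361, -1.036]
force: [-2.2, -2.1, -2.9]
opening: 0.0399
gripper_force: 45.0
```

Run:
```python
from h import *
st(); shot("wrist","w3.png")
```

```text
ahead 0.167 world [0.5248 0.138  0.195 ] port mm [-31.9  -0.5  -6.9]
ahead 0.186 world [0.5366 0.1411 0.1804] port mm [-12.9  -0.5  -6.9]
t 6.85 F port [ 0.5 -1.5 -3.9] F [-2.2 -2.1 -2.9] open 0.0399 grip 45.0 q [ 0.09 -0.68  2.39  0.16  0.75  1.34]
```

View pics/w3.png

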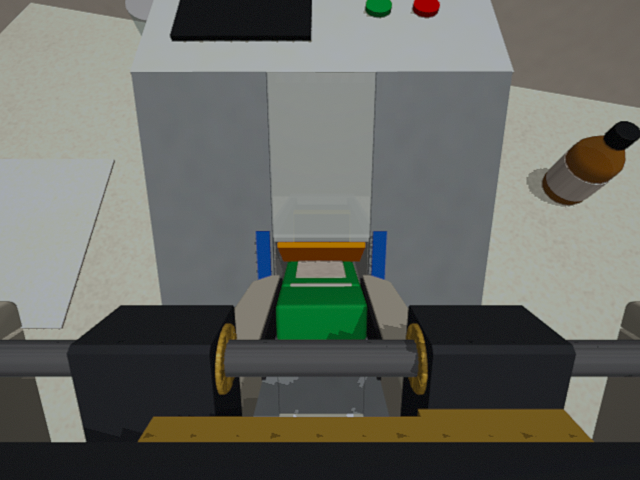

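Wrist view: the mailer is through the flap, which lies on it (px 320,250), and it is centred between the blue edges. I'll seat it on the floor a little deeper, release and retreat.

Call:
{"method": "servo_tool", "body": {"increments": [{"slide":[-0.5,0,2],"dr":[0,0,0],"jaw":1},{"slide":[-1.5,0,4],"dr":[0,0,0],"jaw":1},{"slide":[-1.5,0,4],"dr":[0,0,0],"jaw":1},{"slide":[-1.5,0,4],"dr":[0,0,0],"jaw":0.4},{"slide":[-1.5,0,4],"dr":[0,0,0],"jaw":0.4},{"slide":[-1.5,0,4],"dr":[0,0,0],"jaw":0.4}]}}

```text
t: 7.5
tool_pos: [0.4227, 0.1111, 0.321]
orientation: [-2.846, -0.36, -1.042]
force: [-1.3, -0.7, -0.2]
opening: 0.055
gripper_force: 0.0
```

Run:
```python
from h import *
st(); F=portfr(); go(Rport(), PORT+F@np.array([-.072,-.001,-.007]))
im,d=shot("wrist","w4.png"); z=np.load("pics/w4.npz"); p=(z["w"]-PORT)@F*1e3; h=cv2.cvtColor(im,cv2.COLOR_RGB2HSV).astype(int)
m=(abs(h[...,0]-60)<15)&(h[...,1]>110)&(h[...,2]>30)&(np.linalg.norm(p,axis=-1)<90); g=p[m]; print(m.sum(),*[np.percentile(g,q,0).round(1) for q in(2,50,98)])
```

```text
ahead 0.167 world [0.527  0.1384 0.1935] port mm [-29.3  -0.7  -6.2]
ahead 0.186 world [0.5389 0.1415 0.1789] port mm [-10.3  -0.7  -6.1]
t 7.5 F port [-0.7 -0.3 -1.2] F [-1.3 -0.7 -0.2] open 0.055 grip 0.0 q [ 0.09 -0.67  2.39  0.16  0.74  1.33]
slide mm [  0.   -0.1 -42.7] dr [-0.0021 -0.0039 -0.002 ]
5127 [-40.4 -21.2 -15.8] [-38.4  -2.4  -2.6] [10.2 16.5 -1. ]
```

Call:
{"method": "servo_tool", "body": {"increments": [{"slide":[0,0,-8],"dr":[0,0,0],"jaw":0.4},{"slide":[0,0,-22],"dr":[0,0,0],"jaw":0.4},{"slide":[0,0,-36],"dr":[0,0,0],"jaw":0.4},{"slide":[0,0,-44],"dr":[0,0,0],"jaw":0.4},{"slide":[0,0,-44],"dr":[0,0,0],"jaw":0.4},{"slide":[0,1,-44],"dr":[0,0,0],"jaw":1},{"slide":[0,1,-44],"dr":[0,0,0],"jaw":1},{"slide":[0,1,-44],"dr":[0,0,0],"jaw":1},{"slide":[0,1,-44],"dr":[0,0,0],"jaw":1},{"slide":[0,1,-44],"dr":[0,0,0],"jaw":1},{"slide":[0,1,-44],"dr":[0,0,0],"jaw":1}], "force": 20}}

```text
t: 8.65
tool_pos: [0.3953, 0.1029, 0.3536]
orientation: [-2.847, -0.361, -1.038]
force: [-0.5, -1.4, 0.3]
opening: 0.0126
gripper_force: 0.0
```

Run:
```python
from h import *
st(); F=portfr(); go(Rport(), PORT+F@np.array([-.040,-.0015,-.008]),.186)
im,d=shot("wrist","w5.png"); z=np.load("pics/w5.npz"); p=(z["w"]-PORT)@F*1e3; h=cv2.cvtColor(im,cv2.COLOR_RGB2HSV).astype(int)
m=(abs(h[...,0]-60)<15)&(h[...,1]>110)&(h[...,2]>30)&(np.linalg.norm(p,axis=-1)<90); g=p[m]; print(m.sum(),*[np.percentile(g,q,0).round(1) for q in(2,50,98)])
```

```text
ahead 0.167 world [0.4993 0.1302 0.2258] port mm [-72.7  -1.7  -7.5]
ahead 0.186 world [0.5111 0.1333 0.2113] port mm [-53.7  -1.6  -7.5]
t 8.65 F port [-0.8 -1.2 -0.4] F [-0.5 -1.4  0.3] open 0.0126 grip 0.0 q [ 0.07 -0.83  2.41  0.15  0.87  1.34]
slide mm [-0.2 -0.5 13.7] dr [-0.0024 -0.0017 -0.002 ]
2097 [-40.7 -21.  -17.2] [-36.7  -2.8  -1.5] [11.  16.6 -0.8]
```

View pics/w5.png

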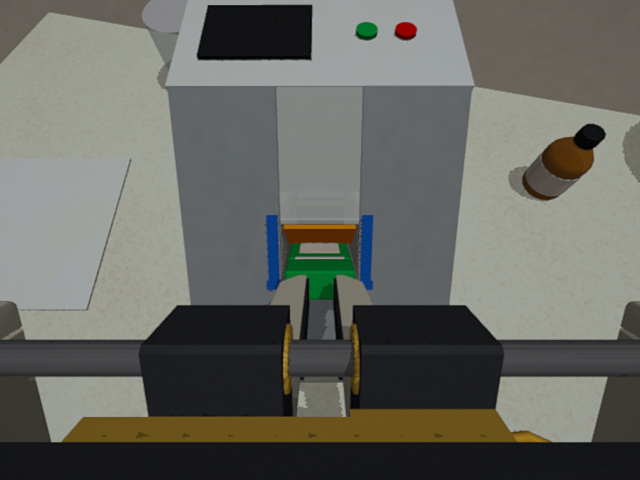

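Wrist view: the mailer stayed put, half-way in (near end at px 320,285), and the fingers are closing behind it. Now I push to the mouth.

Call:
{"method": "servo_tool", "body": {"increments": [{"slide":[0,0,4],"dr":[0,0,0],"jaw":1},{"slide":[0,0,8],"dr":[0,0,0],"jaw":1},{"slide":[0,0,12],"dr":[0,0,0],"jaw":1},{"slide":[0,0,16],"dr":[0,0,0],"jaw":1},{"slide":[0,0,20],"dr":[0,0,0],"jaw":1},{"slide":[0,0,25],"dr":[0,0,0],"jaw":1},{"slide":[0,0,30],"dr":[0,0,0],"jaw":1},{"slide":[0,0,35],"dr":[0,0,0],"jaw":1},{"slide":[0,0,40],"dr":[0,0,0],"jaw":1},{"slide":[0,0,44],"dr":[0,0,0],"jaw":1},{"slide":[0,0,44],"dr":[0,0,0],"jaw":1}]}}

```text
t: 9.8
tool_pos: [0.4229, 0.1101, 0.3197]
orientation: [-2.847, -0.36, -1.038]
force: [0.1, 0.2, 0.2]
opening: 0.0003
gripper_force: 0.0
```

Run:
```python
from h import *
st(); F=portfr(); go(Rport(), PORT+F@np.array([.0,-.0015,-.008]),.186)
```

```text
ahead 0.167 world [0.5269 0.1375 0.1919] port mm [-28.3  -1.6  -7.5]
ahead 0.186 world [0.5387 0.1406 0.1774] port mm [-9.3 -1.5 -7.4]
t 9.8 F port [-0.1  0.2  0.2] F [0.1 0.2 0.2] open 0.0003 grip 0.0 q [ 0.09 -0.67  2.39  0.16  0.74  1.33]
slide mm [-0.3 -0.5  9.3] dr [-0.0024 -0.0017 -0.0021]
```

Call:
{"method": "servo_tool", "body": {"increments": [{"slide":[0,0,3],"dr":[0,0,0],"jaw":1},{"slide":[0,0,6],"dr":[0,0,0],"jaw":1},{"slide":[0,0,9],"dr":[0,0,0],"jaw":1},{"slide":[0,0,11],"dr":[0,0,0],"jaw":1},{"slide":[0,0,11],"dr":[0,0,0],"jaw":1}]}}

```text
t: 10.3
tool_pos: [0.4296, 0.1119, 0.3116]
orientation: [-2.847, -0.361, -1.039]
force: [-0.6, 0.2, 0.9]
opening: 0.0007
gripper_force: 0.0
```

Run:
```python
from h import *
st()
F=portfr(); im,d=shot("wrist","w6.png"); z=np.load("pics/w6.npz"); p=(z["w"]-PORT)@F*1e3; h=cv2.cvtColor(im,cv2.COLOR_RGB2HSV).astype(int)
m=(abs(h[...,0]-60)<15)&(h[...,1]>110)&(h[...,2]>30)&(np.linalg.norm(p,axis=-1)<90); g=p[m]; print(m.sum(),*[np.percentile(g,q,0).round(1) for q in(2,50,98)] if len(g) else [])
cv2.imwrite("pics/w6c.png",cv2.resize(im[150:370,200:440,::-1],None,fx=2.5,fy=2.5))
```

```text
ahead 0.167 world [0.5337 0.1393 0.1839] port mm [-17.7  -1.6  -7.2]
ahead 0.186 world [0.5456 0.1424 0.1693] port mm [ 1.3 -1.5 -7.2]
t 10.3 F port [-1.   0.3  0.2] F [-0.6  0.2  0.9] open 0.0007 grip 0.0 q [ 0.09 -0.63  2.38  0.16  0.71  1.33]
873 [-15.6 -22.  -11. ] [ 8.7 -2.8 -1.4] [18.7 16.9  0.4]
```

View pics/w6c.png

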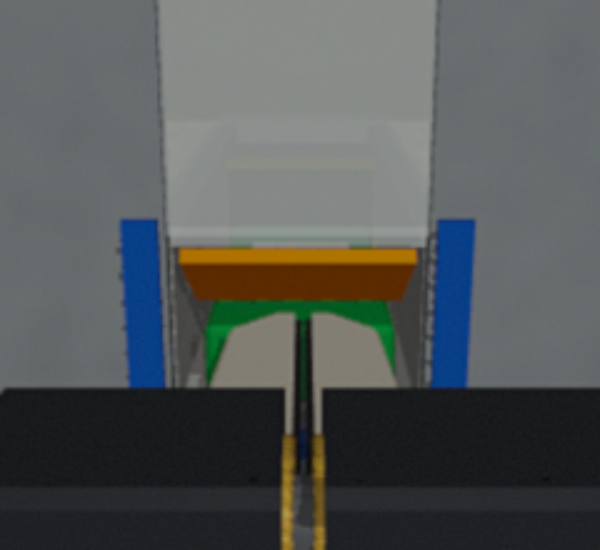

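Crop: the shut fingers are centred on the mailer's near end inside the port, with the flap lying over it. I'll push in small steps and watch the force.

Call:
{"method": "servo_tool", "body": {"increments": [{"slide":[0,0,2],"dr":[0,0,0],"jaw":1},{"slide":[0,0,4],"dr":[0,0,0],"jaw":1},{"slide":[0,0,6],"dr":[0,0,0],"jaw":1},{"slide":[0,0,8],"dr":[0,0,0],"jaw":1},{"slide":[0,0,8],"dr":[0,0,0],"jaw":1}]}}

```text
t: 10.85
tool_pos: [0.4346, 0.1133, 0.3055]
orientation: [-2.847, -0.36, -1.039]
force: [0.6, -0.0, -0.5]
opening: 0.0007
gripper_force: 0.0
```

```bash
python3 -c "from h import *;st()"
```

```text
ahead 0.167 world [0.5387 0.1406 0.1778] port mm [-9.7 -1.5 -7.2]
ahead 0.186 world [0.5506 0.1437 0.1632] port mm [ 9.3 -1.5 -7.2]
t 10.85 F port [ 0.8 -0.2  0.1] F [ 0.6 -0.  -0.5] open 0.0007 grip 0.0 q [ 0.1  -0.6   2.37  0.16  0.68  1.32]
```

Call:
{"method": "servo_tool", "body": {"increments": [{"slide":[0,0,1.5],"dr":[0,0,0],"jaw":1},{"slide":[0,0,3],"dr":[0,0,0],"jaw":1},{"slide":[0,0,4.5],"dr":[0,0,0],"jaw":1},{"slide":[0,0,6],"dr":[0,0,0],"jaw":1},{"slide":[0,0,7.5],"dr":[0,0,0],"jaw":1},{"slide":[0,0,7.5],"dr":[0,0,0],"jaw":1}]}}

```text
t: 11.45
tool_pos: [0.4393, 0.1144, 0.2997]
orientation: [-2.847, -0.36, -1.039]
force: [-2.8, -0.9, 1.7]
opening: 0.0007
gripper_force: 1.8
```

```bash
python3 -c "from h import *;st()"
```

```text
ahead 0.167 world [0.5433 0.1418 0.172 ] port mm [-2.2 -1.5 -7.2]
ahead 0.186 world [0.5552 0.1449 0.1575] port mm [16.8 -1.5 -7.2]
t 11.45 F port [-3.1 -0.1 -1.1] F [-2.8 -0.9  1.7] open 0.0007 grip 1.8 q [ 0.1  -0.57  2.36  0.17  0.66  1.32]
```

Tip is at 16.8 mm and the shuttle friction can be felt. From here I use small steps.

Call:
{"method": "servo_tool", "body": {"increments": [{"slide":[0,0,1],"dr":[0,0,0],"jaw":1},{"slide":[0,0,2],"dr":[0,0,0],"jaw":1},{"slide":[0,0,3],"dr":[0,0,0],"jaw":1},{"slide":[0,0,3],"dr":[0,0,0],"jaw":1}]}}

```text
t: 11.85
tool_pos: [0.4411, 0.1149, 0.2975]
orientation: [-2.847, -0.361, -1.039]
force: [-4.0, -0.2, 2.9]
opening: 0.0003
gripper_force: 1.9
```

Call:
{"method": "servo_tool", "body": {"increments": [{"slide":[0,0,1],"dr":[0,0,0],"jaw":1},{"slide":[0,0,1],"dr":[0,0,0],"jaw":1}]}}

```text
t: 12.05
tool_pos: [0.4417, 0.1151, 0.2967]
orientation: [-2.847, -0.361, -1.039]
force: [-2.5, -0.2, 1.7]
opening: 0.0005
gripper_force: 1.9
```

Call:
{"method": "servo_tool", "body": {"increments": [{"slide":[0,0,1],"dr":[0,0,0],"jaw":1},{"slide":[0,0,1],"dr":[0,0,0],"jaw":1}]}}

```text
t: 12.25
tool_pos: [0.4423, 0.1152, 0.2959]
orientation: [-2.847, -0.361, -1.039]
force: [-3.0, -1.3, 2.1]
opening: 0.0007
gripper_force: 1.9
```

```bash
python3 -c "from h import *;st()"
```

```text
ahead 0.167 world [0.5464 0.1426 0.1682] port mm [ 2.8 -1.5 -7.3]
ahead 0.186 world [0.5582 0.1457 0.1536] port mm [21.8 -1.5 -7.3]
t 12.25 F port [-3.7 -0.5 -1.1] F [-3.  -1.3  2.1] open 0.0007 grip 1.9 q [ 0.1  -0.55  2.36  0.17  0.65  1.32]
```

Call:
{"method": "servo_tool", "body": {"increments": [{"slide":[0,0,1],"dr":[0,0,0],"jaw":1},{"slide":[0,0,1],"dr":[0,0,0],"jaw":1}]}}

```text
t: 12.45
tool_pos: [0.4429, 0.1154, 0.2951]
orientation: [-2.847, -0.361, -1.039]
force: [-3.3, -1.1, 1.8]
opening: 0.0006
gripper_force: 1.8
```

Call:
{"method": "servo_tool", "body": {"increments": [{"slide":[0,0,0.7],"dr":[0,0,0],"jaw":1},{"slide":[0,0,0.7],"dr":[0,0,0],"jaw":1}]}}

```text
t: 12.65
tool_pos: [0.4433, 0.1155, 0.2946]
orientation: [-2.847, -0.361, -1.039]
force: [-3.7, 0.1, 1.1]
opening: 0.0004
gripper_force: 1.9
```

Call:
{"method": "servo_tool", "body": {"increments": [{"slide":[0,0,1],"dr":[0,0,0],"jaw":1},{"slide":[0,0,1],"dr":[0,0,0],"jaw":1}]}}

```text
t: 12.85
tool_pos: [0.4439, 0.1157, 0.2938]
orientation: [-2.847, -0.361, -1.039]
force: [-3.7, -1.1, 1.3]
opening: 0.0007
gripper_force: 1.7
```

Call:
{"method": "servo_tool", "body": {"increments": [{"slide":[0,0,0.7],"dr":[0,0,0],"jaw":1},{"slide":[0,0,0.7],"dr":[0,0,0],"jaw":1}]}}

```text
t: 13.05
tool_pos: [0.4444, 0.1158, 0.2933]
orientation: [-2.847, -0.361, -1.039]
force: [-3.7, -0.5, 0.9]
opening: 0.0004
gripper_force: 1.9
```

Call:
{"method": "servo_tool", "body": {"increments": [{"slide":[0,0,1],"dr":[0,0,0],"jaw":1},{"slide":[0,0,1],"dr":[0,0,0],"jaw":1}]}}

```text
t: 13.25
tool_pos: [0.445, 0.116, 0.2926]
orientation: [-2.847, -0.361, -1.039]
force: [-5.7, -1.5, 2.6]
opening: 0.0008
gripper_force: 3.6
```

Call:
{"method": "servo_tool", "body": {"increments": [{"slide":[0,0,0.7],"dr":[0,0,0],"jaw":1},{"slide":[0,0,0.7],"dr":[0,0,0],"jaw":1}]}}

```text
t: 13.45
tool_pos: [0.4455, 0.1161, 0.2923]
orientation: [-2.847, -0.361, -1.039]
force: [-9.0, -1.3, 6.0]
opening: 0.0005
gripper_force: 5.5
```

Call:
{"method": "servo_tool", "body": {"increments": [{"slide":[0,0,0.5],"dr":[0,0,0],"jaw":1},{"slide":[0,0,0.5],"dr":[0,0,0],"jaw":1},{"slide":[0,0,0.5],"dr":[0,0,0],"jaw":1}]}}

```text
t: 13.75
tool_pos: [0.4458, 0.1162, 0.2921]
orientation: [-2.847, -0.361, -1.039]
force: [-10.9, -1.5, 6.5]
opening: 0.0006
gripper_force: 6.6
```

```bash
python3 -c "from h import *;st()"
```

```text
ahead 0.167 world [0.55   0.1435 0.1645] port mm [ 8.  -1.5 -6.9]
ahead 0.186 world [0.5618 0.1466 0.1499] port mm [27.  -1.5 -6.8]
t 13.75 F port [-12.1   1.3  -4.2] F [-10.9  -1.5   6.5] open 0.0006 grip 6.6 q [ 0.1  -0.53  2.35  0.17  0.63  1.32]
```

Call:
{"method": "servo_tool", "body": {"increments": [{"slide":[0,0,0.4],"dr":[0,0,0],"jaw":1},{"slide":[0,0,0.4],"dr":[0,0,0],"jaw":1},{"slide":[0,0,0.4],"dr":[0,0,0],"jaw":1}]}}

```text
t: 14.05
tool_pos: [0.4462, 0.1163, 0.292]
orientation: [-2.847, -0.361, -1.04]
force: [-12.5, -2.2, 8.2]
opening: 0.0002
gripper_force: 7.5
```

```bash
python3 -c "from h import *;st()"
```

```text
ahead 0.167 world [0.5503 0.1436 0.1644] port mm [ 8.3 -1.5 -6.6]
ahead 0.186 world [0.5622 0.1467 0.1499] port mm [27.3 -1.5 -6.6]
t 14.05 F port [-14.4   1.   -4.4] F [-12.5  -2.2   8.2] open 0.0002 grip 7.5 q [ 0.1  -0.53  2.35  0.17  0.63  1.32]
```

The stop is felt: 14 N at 27 mm depth. Withdrawing straight back.

Call:
{"method": "servo_tool", "body": {"increments": [{"slide":[0,0,-3],"dr":[0,0,0],"jaw":1},{"slide":[0,0,-9],"dr":[0,0,0],"jaw":1},{"slide":[0,0,-17],"dr":[0,0,0],"jaw":1},{"slide":[0,0,-27],"dr":[0,0,0],"jaw":1},{"slide":[0,0,-39],"dr":[0,0,0],"jaw":1},{"slide":[0,0,-52],"dr":[0,0,0],"jaw":1},{"slide":[0,0,-65],"dr":[0,0,0],"jaw":1},{"slide":[0,0,-78],"dr":[0,0,0],"jaw":1},{"slide":[0,0,-88],"dr":[0,0,0],"jaw":1},{"slide":[0,0,-93],"dr":[0,0,0],"jaw":1},{"slide":[0,0,-93],"dr":[0,0,0],"jaw":1},{"slide":[0,0,-93],"dr":[0,0,0],"jaw":1}]}}

```text
t: 15.25
tool_pos: [0.3882, 0.101, 0.3625]
orientation: [-2.847, -0.36, -1.04]
force: [-0.3, -1.0, -0.0]
opening: 0.0008
gripper_force: 0.0
```

Run:
```python
from h import *
st(); im,_=shot("wrist","w7.png"); t,_=shot("top","t7.png")
a=cv2.resize(im[100:380,180:480],(600,560)); b=cv2.resize(t[220:310,170:240],(200,257)); c=np.zeros((560,800,3),np.uint8); c[:,:600]=a; c[:257,600:]=b
cv2.imwrite("pics/f.png",np.clip(c[...,::-1]*1.6,0,255).astype(np.uint8))
```

```text
ahead 0.167 world [0.4924 0.1283 0.2349] port mm [-84.2  -1.8  -7.2]
ahead 0.186 world [0.5042 0.1314 0.2204] port mm [-65.2  -1.8  -7.2]
t 15.25 F port [-0.3 -0.9 -0.4] F [-0.3 -1.  -0. ] open 0.0008 grip 0.0 q [ 0.07 -0.87  2.41  0.15  0.91  1.34]
```

View pics/f.png

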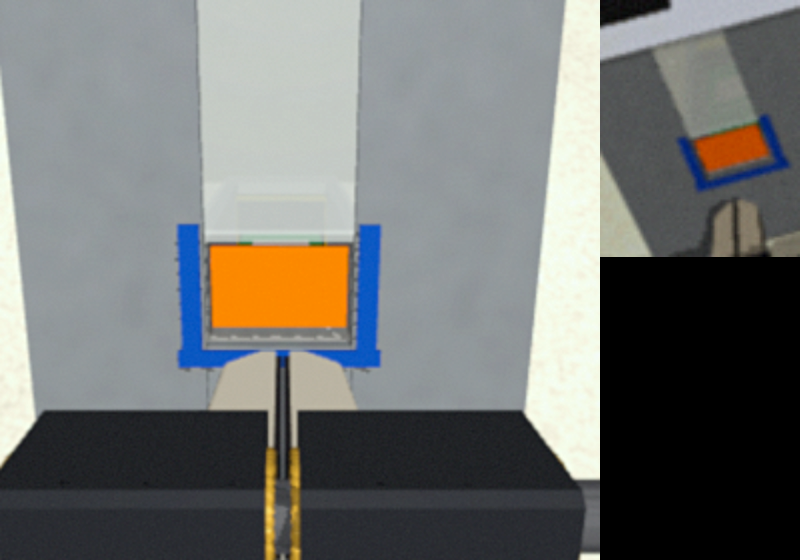

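The flap is shut flat (crop px 280,287), the mailer is behind it, and the fingers are clear of the loader. Handing in.

```bash
python3 -c "from plant import close_job;print(close_job())"
```

```text
the job is handed in; nothing more can be done
None
```

The green mailer is through the flap and pushed until I felt the shuttle's end stop (about 14 N, near end about 27 mm inside the mouth). The flap swung shut behind it, nothing else was touched, and the job was handed in at about 15 s, with no verdict returned.

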